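# Scrape the sawn bar ends off the sawing plate into its catch tray

### The job

Take the scraper block by its wooden grip, set its foot down on the sawing plate behind the four sawn bar ends and, with the foot down on the plate, wipe them all off the open end into the catch tray; do not touch the bar ends with the gripper. Then stand the scraper upright on the bench, touching neither plate nor tray, let go, and leave everything else where it is.

Things in the scene. Friction and masses are not known exactly. Their poses are not given: they have to be found in the camera images.
- chip_plate: Fixed dark steel sawing plate, 200 long (local x) x 166 wide (local y) x 25 thick, lying on the bench, with a sheet-steel catch tray fixed to its +x end. Along each long side of the plate stands a rail 8 thick, rising 12 above the plate's top; the clear width between the rails is 150. Both short ends are open. Origin: underside of the plate, at its centre, on the bench; local z up, local +x points along the plate to the tray.
- plate_top (a point): Centre of the plate's top face, 25 above the bench; same axes as chip_plate.
- catch (a point): Centre of the catch tray's inner floor, 144 from the plate's centre along local +x, 3 above the bench; same axes as chip_plate. The tray begins at the plate's +x end face (44 from here, no wall there), is 88 long and 160 wide inside, and has 3 thick walls rising to 20 above the bench, lower than the plate's top.
- hutch_post (a point): Foot, at bench height, of the front right upright post of the fixed hutch, a solid angle-iron about 40 wide and over 1 m tall, behind and to the right of the catch tray: when the arm swings in from the right, keep it on the robot's side of this post. The hutch's lowest shelf runs to the left from it along the back, 210 above the bench.
- scraper: Loose scraper block, 0.35 kg, standing upright on the bench: black plastic foot 32 thick (local x) x 134 wide (local y) x 28 high, with a wooden grip bar above it 24 thick (local x) x 110 wide (local y) from 28 to 90 above the underside. Front and back are alike. Origin: centre of the foot's underside; local z up.
- end_flat: Loose steel flat bar end, 60 long x 25 wide x 8 thick (mm), about 60 g, lying on the plate roughly across it, its length along its local y. Origin: centre of its underside. One of the four bar ends to wipe into the tray.
- end_square: Loose steel square bar end, 60 long x 14 x 14 (mm), about 60 g, lying on the plate roughly across it, its length along its local y. Origin: centre of its underside. One of the four bar ends to wipe into the tray.
- end_angle: Loose steel angle bar end, 60 long, flat leg 22 wide and 4 thick, upright leg 4 thick along its local -x edge, 22 high over all (mm), about 60 g, lying on the plate roughly across it, its length along its local y. Origin: centre of its underside. One of the four bar ends to wipe into the tray.
- end_strip: Loose steel thick strip end, 60 long x 18 wide x 10 thick (mm), about 60 g, lying on the plate roughly across it, its length along its local y. Origin: centre of its underside. One of the four bar ends to wipe into the tray.
- screwdriver: Bystander: blue-handled screwdriver, 176 long, lying near the front edge of the bench; leave alone.
- bearing: Bystander: ball bearing, 52 across, 15 high, lying at the back behind the socket tray; leave alone.
- ring_gear: Bystander: low ring gear, 70 across, 36 high, at the back; leave alone.

How it is judged:
On the way, in this order (a step that is already met when the one before it is completed fails the run):
1. the scraper's foot is set down on the plate, between the rails (z of scraper in the frame of plate_top between -0.004 and 0.004 m and x of scraper in the frame of plate_top between -0.12 and 0.12 m and y of scraper in the frame of plate_top between -0.05 and 0.05 m and angle between scraper's own z axis and vertical below 0.15 rad), for 0.2 s.
2. all four bar ends are wiped past the end of the plate while the scraper's foot is still down at the level of its top (x of each of end_flat, end_square, end_angle, end_strip in the frame of catch above -0.046 m and z of scraper in the frame of plate_top between -0.005 and 0.005 m and x of scraper in the frame of plate_top between 0 and 0.17 m), for 0.05 s.
At the end, for the whole second after the job is handed in: All four bar ends lie at rest inside the catch tray (centre of each within 45 mm of the tray's middle along the plate, within 82 mm across it, and less than 45 mm above the tray's floor); the scraper stands upright (within 0.12 rad) and at rest on the bench, touching neither plate nor tray (x of end_flat in the frame of catch between -0.045 and 0.045 m and y of end_flat in the frame of catch between -0.082 and 0.082 m and z of each of end_flat, end_square, end_angle, end_strip in the frame of catch below 0.045 m and linear speed of each of end_flat, end_square, end_angle, end_strip below 0.03 m/s and x of end_square in the frame of catch between -0.045 and 0.045 m and y of end_square in the frame of catch between -0.082 and 0.082 m and x of end_angle in the frame of catch between -0.045 and 0.045 m and y of end_angle in the frame of catch between -0.082 and 0.082 m and x of end_strip in the frame of catch between -0.045 and 0.045 m and y of end_strip in the frame of catch between -0.082 and 0.082 m and height (world z) of scraper between -0.005 and 0.02 m and angle between scraper's own z axis and vertical below 0.12 rad and linear speed of scraper below 0.02 m/s and contact force between scraper and chip_plate below 0.05 N).
It fails at once if the gripper or arm touches a bar end (contact force between any of the fingers, the arm and end_flat above 0.5 N or contact force between any of the fingers, the arm and end_square above 0.5 N or contact force between any of the fingers, the arm and end_angle above 0.5 N or contact force between any of the fingers, the arm and end_strip above 0.5 N).
It fails at once if a bystander is moved by more than 15 mm (distance of any of screwdriver, bearing, ring_gear from where it was at the start of the episode above 0.015 m).
It also fails if it takes over 54 s, if anything falls off the work surface, if the arm or the gripper's body presses on something with over 40 N, if the wrist force passes 120 N, or if a joint passes its speed limit or range.

### The arm

A 6-joint arm with a two-finger parallel gripper is mounted at the origin on a cart in front of the work surface, level with it; the furniture and walls round the work are solid. World frame = base frame: x ahead of the robot, y to its left, z up, the work surface at z = 0. Lengths are in m, angles in rad, forces in N, time in s.
With the tool pointing down it reaches from about 0.3 to 0.75 m from the base axis. Payload 8.5 kg.
Tool frame: the origin (TCP) lies at the very end of the fingers, on their centre line; the grasp point (between the pads) lies 19 mm behind it; z points along the fingers, y is the line along which they close (so a half turn about z gives the same grasp; the last joint's range is limited). The gripper opens to 85 mm and grips with 20 to 120 N. Pads are 22 mm wide; open, the fingers measure 114 mm over their backs; the gripper's body (76 mm by 85 mm) begins 54 mm behind the grasp point. The pads swing forward as they close: fully open they stand 13 mm farther back than shut.
Start: joints at [1.112, 0.381, 1.297, -0, 1.464, -0.215], TCP at [0.133, 0.534, 0.231] pointing down, gripper open.
Joint ranges: [-3.11, 3.11], [-0.89, 2.33], [0.22, 2.48], [-1.42, 4.56], [0.17, 2.85], [-2.88, 2.88]. Speed limits (rad/s): [2.39, 2.39, 3.14, 3.14, 3.14, 3.14].

### API

Orientations are given as a 3x3 rotation matrix whose columns are the frame's x, y, z axes.
In Python, from workcell import sensors, imaging, order gives the robot as it stands.
- The arm moves only by the tool apply_moves, never from a script. Its argument "plan" is a list of rows, each an object with "linear": the shift along the tool's x, y, z in units of 0.8 m (1.0 is 0.8 m), a list of three; "rotation": the turn, a rotation vector about the tool's x, y, z in units of 90 degrees (1.0 is 90 degrees), a list of three; "jaw": the closure, from -1 (fully open) to 1 (shut). A call has exactly 5 rows; each row is the pose to reach, as a shift and turn from the pose commanded when the call began, along the tool's axes at that moment; what a row does not reach only later rows make up. A row lasts 1/12 s, in which the tool goes at most 41.7 mm and 7.16 degrees, less where a joint would pass 70% of its speed; a pose out of reach is approached as far as the arm can. A call with a number of a shift or a turn outside -1 to 1 is refused whole. A call with a gripper value outside its range is refused whole. The fingers move at their own pace and stop on an object; the grip force is fixed at half the most. Time passes only in rows, so rows that repeat a pose let the fingers close, or fill a call up. It gives the time, the measured TCP pose, the force, the opening and the grip force at its end, in the units of the state.
- sensors.sense(): the state, without advancing time (a new reading comes with each control period).
- imaging.grab_frame(name): name is "side" or "top" or "wrist"; returns a dict with "img" (384x512x3 uint8, red, green, blue), "depth" (384x512 float32, m along the optical axis (not along the pixel's ray), 0 where there is no reading), "vfov" (degrees; the focal length in pixels is half the picture's height over the tangent of half this angle, whatever the lens; pixels are square), "cx", "cy" (the principal point, pixels), "distortion" ([k1, k2, p1, p2, k3] as OpenCV has them; the pictures are not rectified), "eye" and "attitude" of the camera in the world. Camera axes: x right, y down, z forward; pixel columns grow to the right and rows downward; lengths in m; the calibration is good to about 2 mm. A picture is of the moment at which its call begins.
- order.hand_in(): hands the job in; it is judged then, once.
Trained networks look in the newest picture that a camera, given by its name, has taken for a name from the list of things; names that differ only in an ending like _2 or _b are one class to them, and where a whole thing is asked for, a point or a joint stands for the part that bears it (a point fixed in the world has none). Each returns a list of dicts, best first, with "confidence" (0 to 1); they miss things now and then, are a little off and sometimes report something else, mostly with a low value. They report only what shows in the picture. A call takes as long as a camera call.
- imaging.search_frame(camera, name): "centre" ([x, y, z] in m, in world coordinates, good to about 4 mm: the middle of the surface that is visible of it).
- imaging.pinpoint(camera, name): "centre" ([x, y, z] in m, in world coordinates, good to about 4 mm: a listed point, or the origin of a listed thing).
The state is a dict: "time_s": time; "joint_pos": joint angles; "joint_velocities": joint speeds; "joint_torque": joint torques, N m; "ee_pos": TCP position; "tcp_rot": TCP orientation; "wrist_force": force on the tool from outside, world axes, zero at the start; "ft_torque": the same for the moment, N m; "gripper_width": finger opening in m; "finger_force": force on a finger pad.
Only numpy, scipy, OpenCV 4.12 (cv2) and the standard library are available. Lean on these libraries where they do the work, as an engineer would, in place of code of your own. Each camera call takes 0.05 s, during which the arm holds its last target. There are 200 camera calls.

## Working session

There is one attempt and no reset: what is moved stays moved. The work goes in short steps, Python scripts to look and compute and a tool call to move; the robot and the scene stay as the last step left them, time stands still between calls to the robot, and variables do not carry over. Pictures are saved under pics/ and viewed, at most 10 in all, crops included, and the job is handed in when it is done.

Besides the shell and the picture viewer there is one more tool, called after "Request:" as name(argument=value, ...), one argument or row to a line, values as JSON. apply_moves: Moves the arm, as the interface text tells. Its arguments: {"type":"object","properties":{"plan":{"type":"array"}},"required":["plan"]}

```bash
mkdir -p pics; cat > h.py <<'E'
import numpy as np, cv2
from workcell import sensors, imaging, order
def K(f):
    h=f["img"].shape[0]; fl=h/2/np.tan(np.radians(f["vfov"])/2)
    return np.array([[fl,0,f["cx"]],[0,fl,f["cy"]],[0,0,1]])
def cloud(f):
    h,w=f["depth"].shape
    u,v=np.meshgrid(np.arange(w),np.arange(h))
    p=cv2.undistortPoints(np.stack([u,v],-1).reshape(-1,1,2).astype(np.float64),K(f),np.array(f["distortion"],float)).reshape(h,w,2)
    d=f["depth"][...,None]
    c=np.concatenate([p*d,d],-1)
    return c@np.array(f["attitude"]).T+np.array(f["eye"])
def save(f,n): cv2.imwrite("pics/"+n,f["img"][...,::-1])
E
python3 - <<'E'
from h import *
np.set_printoptions(precision=4,suppress=True)
for c in ("side","top"):
    f=imaging.grab_frame(c); save(f,c+"0.png"); np.savez(c+"0.npz",**f)
    print(c,f["eye"])
    for n in "chip_plate plate_top catch hutch_post scraper end_flat end_square end_angle end_strip".split():
        print(n,[(np.round(r["centre"],4).tolist(),round(r["confidence"],2)) for r in imaging.pinpoint(c,n)[:2]])
s=sensors.sense(); print(s["time_s"],s["ee_pos"],s["tcp_rot"],s["gripper_width"])
E
python3 -c "
import cv2,numpy as np
"
```

```text
side [0.3512 0.6176 0.3949]
chip_plate [([0.5357, -0.1208, -0.0017], 0.77)]
plate_top [([0.5348, -0.1222, 0.0263], 0.63)]
catch [([0.404, -0.1796, 0.005], 0.85)]
hutch_post [([0.534, -0.1218, 0.0284], 0.39), ([0.7688, -0.1098, -0.0004], 0.15)]
scraper [([0.6033, 0.1367, -0.0039], 0.91), ([0.5072, -0.1703, 0.0228], 0.51)]
end_flat [([0.4769, -0.111, 0.0255], 0.75)]
end_square [([0.5664, -0.1481, 0.0254], 0.75)]
end_angle [([0.5458, -0.0791, 0.0237], 0.69)]
end_strip [([0.5071, -0.168, 0.0224], 0.67)]
top [ 0.533  -0.1465  0.9997]
chip_plate [([0.5411, -0.1239, 0.0004], 0.55)]
plate_top [([0.5358, -0.1252, 0.0237], 0.62)]
catch [([0.4084, -0.1812, 0.0036], 0.9)]
hutch_post []
scraper [([0.6043, 0.1363, -0.0001], 0.98)]
end_flat [([0.4806, -0.1119, 0.0264], 0.73), ([0.5369, -0.1248, 0.0281], 0.48)]
end_square [([0.5677, -0.1483, 0.0278], 0.77)]
end_angle [([0.5437, -0.0777, 0.0286], 0.87)]
end_strip [([0.5144, -0.1687, 0.0233], 0.81)]
1.0 [0.1328 0.5337 0.2313] [[-0.9704  0.2414 -0.    ]
 [ 0.2414  0.9704  0.    ]
 [ 0.      0.     -1.    ]] 0.08537931049307779
```

View pics/side0.png

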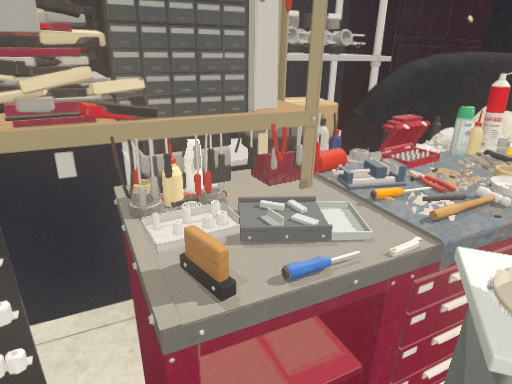

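View pics/top0.png

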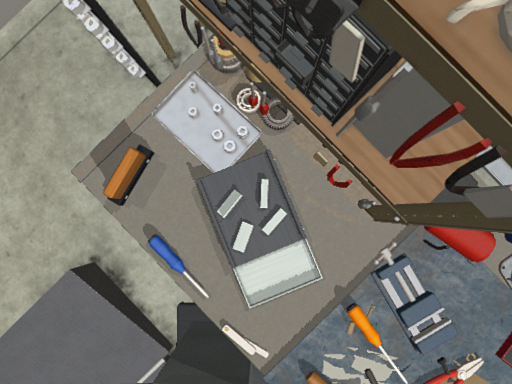

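The side view shows the scraper at about (207,260), with its grip along the image diagonal. The plate is at (283,218), the tray at (343,220), and the screwdriver at (320,263). In the top view the scraper is at (128,174), the plate at (250,210) with four bar ends, and the tray at (277,272). The tray lies toward the robot and to its right. The network positions agree with the pictures, so I'll refine yaw and pose from depth.

```bash
cat > m.py <<'E'
from h import *
np.set_printoptions(precision=4,suppress=True)
def rect(P,label):
    r=cv2.minAreaRect((P[:,:2]*1000).astype(np.float32)); b=cv2.boxPoints(r)/1000
    e=b[1]-b[0],b[2]-b[1]; e=max(e,key=np.linalg.norm)
    print(label,len(P),"c",np.array(r[0])/1000,"size",sorted(r[1]),"long dir deg",np.degrees(np.arctan2(e[1],e[0])))
for c in("top","side"):
    f=dict(np.load(c+"0.npz")); X=cloud(f).reshape(-1,3)[f["depth"].ravel()>0]
    d=lambda c,r:np.linalg.norm(X[:,:2]-c,axis=1)<r
    z=X[:,2]
    s=X[d([.604,.136],.09)&(z>.082)&(z<.1)]; rect(s,c+" grip top"); print(" z",np.median(s[:,2]))
    p=X[d([.537,-.124],.15)&(z>.018)&(z<.06)]; rect(p,c+" plate")
    q=X[d([.537,-.124],.15)&(z>.033)&(z<.041)];rect(q,c+" rails")
    B=X[d([.40,.1],.4)&(abs(z)<.01)]; print(" bench z",np.median(B[:,2]), "plate z",np.median(p[:,2]))
a=np.radians(-156.4);R=np.array([[np.cos(a),np.sin(a)],[-np.sin(a),np.cos(a)]])
for n,p in dict(flat=[.479,-.1115],sq=[.567,-.148],ang=[.545,-.078],strip=[.511,-.168],scr=[.604,.136]).items(): print(n,R@(np.array(p)-[.537,-.124]))
E
python3 m.py
```

```text
top grip top 667 c [0.606  0.1365] size [25.173294067382812, 110.2447509765625] long dir deg -29.358912
 z 0.0888627545119044
top plate 7848 c [ 0.5467 -0.1165] size [168.61520385742188, 275.45458984375] long dir deg 23.254791
top rails 1318 c [ 0.538  -0.1216] size [166.10626220703125, 199.51815795898438] long dir deg 23.279104
 bench z 0.00034303078220776495 plate z 0.025620680112223848
side grip top 585 c [0.6036 0.137 ] size [23.853191375732422, 108.80459594726562] long dir deg -29.619024
 z 0.09056873372611551
side plate 3525 c [ 0.5467 -0.118 ] size [170.7130584716797, 273.9600830078125] long dir deg 22.51051
side rails 996 c [ 0.5368 -0.1232] size [169.8480224609375, 198.92288208007812] long dir deg 23.288824
 bench z 0.0014527083005278496 plate z 0.028048847257972243
flat [ 0.0481 -0.0347]
sq [-0.0179  0.034 ]
ang [-0.0257 -0.0389]
strip [0.0414 0.0299]
scr [-0.1655 -0.2114]
```

```bash
python3 - <<'E'
from h import *
np.set_printoptions(precision=3,suppress=True)
for c in("top","side"):
    f=dict(np.load(c+"0.npz")); X=cloud(f).reshape(-1,3)[f["depth"].ravel()>0]
    for lo,hi in((.045,.15),(.15,.3),(.3,.9)):
        Y=X[(X[:,2]>lo)&(X[:,2]<hi)&(X[:,0]>.3)]
        for p in([.605,.137],[.618,-.087],[.43,-.16]):
            d=np.linalg.norm(Y[:,:2]-p,axis=1); d[d<(.08 if lo<.1 else .0)]=9; i=d.argmin(); print(c,lo,p,Y[i],d[i])
    
# tool-frame deltas: world-> tool
s=sensors.sense(); R=np.array(s["tcp_rot"]); t=np.array(s["ee_pos"])
for g in([.605,.137,.231],[.605,.137,.05]): print("tool units",R.T@(np.array(g)-t)/.8)
E
```

```text
top 0.045 [0.605, 0.137] [ 0.522 -0.066  0.047] 0.21960904055360583
top 0.045 [0.618, -0.087] [ 0.538 -0.08   0.046] 0.08008459453643971
top 0.045 [0.43, -0.16] [ 0.52  -0.066  0.05 ] 0.1295502918207628
top 0.15 [0.605, 0.137] [ 0.831 -0.053  0.173] 0.29526423127933416
top 0.15 [0.618, -0.087] [ 0.738 -0.145  0.173] 0.13302620635326456
top 0.15 [0.43, -0.16] [ 0.595 -0.265  0.151] 0.19573605389345955
top 0.3 [0.605, 0.137] [ 0.717 -0.15   0.606] 0.30783915339288065
top 0.3 [0.618, -0.087] [ 0.685 -0.163  0.67 ] 0.10168019809204723
top 0.3 [0.43, -0.16] [ 0.561 -0.312  0.603] 0.20034797505302707
side 0.045 [0.605, 0.137] [ 0.52  -0.066  0.046] 0.22010381702535903
side 0.045 [0.618, -0.087] [ 0.538 -0.08   0.049] 0.08062505186225973
side 0.045 [0.43, -0.16] [ 0.518 -0.069  0.045] 0.12690204116399897
side 0.15 [0.605, 0.137] [ 0.831 -0.05   0.162] 0.2937277247804376
side 0.15 [0.618, -0.087] [ 0.737 -0.143  0.173] 0.13137720331089117
side 0.15 [0.43, -0.16] [ 0.593 -0.265  0.164] 0.19347198392070872
side 0.3 [0.605, 0.137] [0.843 0.174 0.427] 0.24097230540539638
side 0.3 [0.618, -0.087] [ 0.723 -0.176  0.344] 0.13793911175085108
side 0.3 [0.43, -0.16] [ 0.586 -0.287  0.483] 0.20151425436133008
tool units [-0.693 -0.339  0.   ]
tool units [-0.693 -0.339  0.227]
```

Request:
apply_moves(
  plan=[
    {"linear": [-0.046, -0.0226, 0], "rotation": [0, 0, 0], "jaw": -1},
    {"linear": [-0.092, -0.0452, 0], "rotation": [0, 0, 0], "jaw": -1},
    {"linear": [-0.138, -0.0678, 0], "rotation": [0, 0, 0], "jaw": -1},
    {"linear": [-0.184, -0.0904, 0], "rotation": [0, 0, 0], "jaw": -1},
    {"linear": [-0.23, -0.113, 0], "rotation": [0, 0, 0], "jaw": -1},
  ],
)

```text
time_s: 1.42
ee_pos: [0.2905, 0.4002, 0.2315]
tcp_rot: [[-0.971, 0.241, 0.0], [0.241, 0.971, 0.0], [-0.0, 0.0, -1.0]]
wrist_force: [0.2, 0.5, -0.4]
gripper_width: 0.0853
finger_force: 0.0
```

Request:
apply_moves(
  plan=[
    {"linear": [-0.046, -0.0226, 0], "rotation": [0, 0, 0], "jaw": -1},
    {"linear": [-0.092, -0.0452, 0], "rotation": [0, 0, 0], "jaw": -1},
    {"linear": [-0.138, -0.0678, 0], "rotation": [0, 0, 0], "jaw": -1},
    {"linear": [-0.184, -0.0904, 0], "rotation": [0, 0, 0], "jaw": -1},
    {"linear": [-0.23, -0.113, 0], "rotation": [0, 0, 0], "jaw": -1},
  ],
)

```text
time_s: 1.83
ee_pos: [0.4475, 0.2678, 0.2315]
tcp_rot: [[-0.97, 0.242, 0.0], [0.242, 0.97, 0.0], [-0.0, 0.0, -1.0]]
wrist_force: [0.0, 1.6, 0.5]
gripper_width: 0.0852
finger_force: 0.0
```

Request:
apply_moves(
  plan=[
    {"linear": [-0.046, -0.0226, 0], "rotation": [0, 0, 0.05], "jaw": -1},
    {"linear": [-0.092, -0.0452, 0], "rotation": [0, 0, 0.1], "jaw": -1},
    {"linear": [-0.138, -0.0678, 0], "rotation": [0, 0, 0.15], "jaw": -1},
    {"linear": [-0.184, -0.0904, 0], "rotation": [0, 0, 0.172], "jaw": -1},
    {"linear": [-0.23, -0.113, 0], "rotation": [0, 0, 0.172], "jaw": -1},
  ],
)

```text
time_s: 2.25
ee_pos: [0.6043, 0.1356, 0.2313]
tcp_rot: [[-0.87, 0.494, 0.0], [0.494, 0.87, 0.0], [-0.0, 0.0, -1.0]]
wrist_force: [1.0, 0.0, 0.6]
gripper_width: 0.0855
finger_force: 0.0
```

```bash
python3 - <<'E'
from h import *
np.set_printoptions(precision=4,suppress=True)
f=imaging.grab_frame("wrist"); save(f,"w1.png")
print(imaging.pinpoint("wrist","scraper")[:1])
X=cloud(f).reshape(-1,3)[f["depth"].ravel()>0]; s=X[(np.linalg.norm(X[:,:2]-[.605,.137],axis=1)<.09)&(X[:,2]>.08)&(X[:,2]<.1)]
print(len(s))
if len(s)>50:
    r=cv2.minAreaRect((s[:,:2]*1000).astype(np.float32)); print(r,np.median(s[:,2]))
s=sensors.sense(); R=np.array(s["tcp_rot"]); t=np.array(s["ee_pos"]); print(s["time_s"],t,R, np.degrees(np.arctan2(R[1,1],R[0,1])),s["joint_pos"])
print(R.T@(np.array([.605,.137,.05])-t)/.8)
E
```

```text
[{'centre': [0.6088, 0.1389, 0.0044], 'confidence': 0.87}]
2065
((605.322021484375, 136.5714111328125), (23.724756240844727, 108.50476837158203), 59.753604888916016) 0.08876062275826962
2.35 [0.6064 0.133  0.2299] [[-0.8682  0.4963 -0.    ]
 [ 0.4963  0.8682 -0.001 ]
 [-0.0005 -0.0009 -1.    ]] 60.24769830719817 [ 0.0259  0.5086  1.0873 -0.001   1.5457 -1.0256]
[0.0041 0.0037 0.2249]
```

View pics/w1.png

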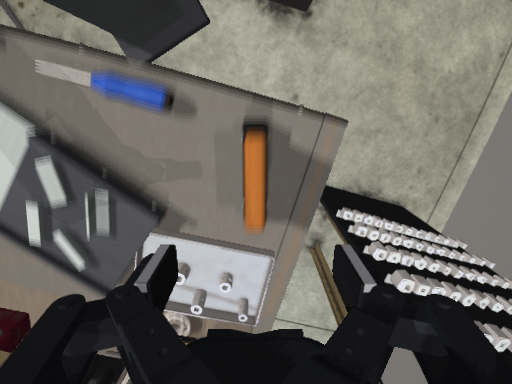

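The wrist image shows the grip at (255,178), standing vertically in the image and so aligned with the jaws. The depth data puts its top centre at (0.605, 0.1366). I'll descend and close.

Request:
apply_moves(
  plan=[
    {"linear": [-0.0025, 0.0006, 0.045], "rotation": [0, 0, 0], "jaw": -1},
    {"linear": [-0.0025, 0.0006, 0.09], "rotation": [0, 0, 0], "jaw": -1},
    {"linear": [-0.0025, 0.0006, 0.135], "rotation": [0, 0, 0], "jaw": -1},
    {"linear": [-0.0025, 0.0006, 0.18], "rotation": [0, 0, 0], "jaw": -1},
    {"linear": [-0.0025, 0.0006, 0.224], "rotation": [0, 0, 0], "jaw": -1},
  ],
)

```text
time_s: 2.77
ee_pos: [0.6044, 0.1371, 0.0506]
tcp_rot: [[-0.871, 0.491, 0.0], [0.491, 0.871, 0.0], [-0.0, 0.0, -1.0]]
wrist_force: [0.9, 0.3, 0.1]
gripper_width: 0.0854
finger_force: 0.0
```

Request:
apply_moves(
  plan=[
    {"linear": [0, 0, 0], "rotation": [0, 0, 0], "jaw": -1},
    {"linear": [0, 0, 0], "rotation": [0, 0, 0], "jaw": 0},
    {"linear": [0, 0, 0], "rotation": [0, 0, 0], "jaw": 1},
    {"linear": [0, 0, 0], "rotation": [0, 0, 0], "jaw": 1},
    {"linear": [0, 0, 0], "rotation": [0, 0, 0], "jaw": 1},
  ],
)

```text
time_s: 3.18
ee_pos: [0.6059, 0.1369, 0.0544]
tcp_rot: [[-0.871, 0.492, 0.004], [0.492, 0.871, 0.0], [-0.003, 0.002, -1.0]]
wrist_force: [0.4, 1.0, 0.3]
gripper_width: 0.0387
finger_force: 0.0
```

Request:
apply_moves(
  plan=[
    {"linear": [0, 0, 0], "rotation": [0, 0, 0], "jaw": 1},
    {"linear": [0, 0, 0], "rotation": [0, 0, 0], "jaw": 1},
    {"linear": [0, 0, 0], "rotation": [0, 0, 0], "jaw": 1},
    {"linear": [0, 0, 0], "rotation": [0, 0, 0], "jaw": 1},
    {"linear": [0, 0, 0], "rotation": [0, 0, 0], "jaw": 1},
  ],
)

```text
time_s: 3.6
ee_pos: [0.6055, 0.1367, 0.0537]
tcp_rot: [[-0.871, 0.492, 0.002], [0.492, 0.871, -0.0], [-0.002, 0.001, -1.0]]
wrist_force: [-1.2, -0.7, 5.8]
gripper_width: 0.023
finger_force: 59.6
```

Request:
apply_moves(
  plan=[
    {"linear": [0, 0, -0.042], "rotation": [0, 0, 0], "jaw": 1},
    {"linear": [0, 0, -0.084], "rotation": [0, 0, 0], "jaw": 1},
    {"linear": [0, 0, -0.125], "rotation": [0, 0, 0], "jaw": 1},
    {"linear": [-0.02, -0.03, -0.125], "rotation": [0, 0, 0.01], "jaw": 1},
    {"linear": [-0.045, -0.07, -0.125], "rotation": [0, 0, 0.03], "jaw": 1},
  ],
)

```text
time_s: 4.02
ee_pos: [0.6093, 0.0718, 0.1548]
tcp_rot: [[-0.849, 0.529, 0.005], [0.529, 0.849, 0.0], [-0.004, 0.003, -1.0]]
wrist_force: [-0.2, -0.3, -4.5]
gripper_width: 0.0237
finger_force: 60.0
```

```bash
cat > go.py <<'E'
import sys; from h import *
from scipy.spatial.transform import Rotation as Ro
np.set_printoptions(precision=4,suppress=True)
s=sensors.sense(); R=np.array(s["tcp_rot"]); t=np.array(s["ee_pos"])
c=np.array([.5375,-.1222]); a=np.radians(-156.72); u=np.array([np.cos(a),np.sin(a)]); v=np.array([-u[1],u[0]])
yaw=np.radians(23.28); Y=np.array([np.cos(yaw),np.sin(yaw),0]); Z=np.array([0,0,-1.]); Rt=np.stack([np.cross(Y,Z),Y,Z],1)
print("t",s["time_s"],t,"plate xy",(t[:2]-c)@u,(t[:2]-c)@v,"F",np.array(s["wrist_force"]),"w",s["gripper_width"],"yaw",np.degrees(np.arctan2(R[1,1],R[0,1])))
px,py,z=map(float,sys.argv[1:4]); g=np.r_[c+px*u+py*v,z]
print("lin",R.T@(g-t)/.8,"rot",Ro.from_matrix(R.T@Rt).as_rotvec()/(np.pi/2))
E
python3 go.py -.088 0 .155
```

```text
t 4.0167 [0.6093 0.0718 0.1548] plate xy -0.1425786720566209 -0.14980632601091187 F [-0.1891 -0.3326 -4.4966] w 0.023667653346625586 yaw 58.05520885165551
lin [-0.1149 -0.1628 -0.0003] rot [0.0025 0.0019 0.3864]
```

Request:
apply_moves(
  plan=[
    {"linear": [-0.023, -0.033, 0], "rotation": [0, 0, 0.077], "jaw": 1},
    {"linear": [-0.046, -0.066, 0], "rotation": [0, 0, 0.154], "jaw": 1},
    {"linear": [-0.069, -0.098, 0], "rotation": [0, 0, 0.231], "jaw": 1},
    {"linear": [-0.092, -0.131, 0], "rotation": [0, 0, 0.308], "jaw": 1},
    {"linear": [-0.114, -0.163, 0], "rotation": [0, 0, 0.384], "jaw": 1},
  ],
)

```text
time_s: 4.43
ee_pos: [0.6163, -0.0903, 0.1524]
tcp_rot: [[-0.39, 0.921, -0.0], [0.921, 0.39, 0.0], [0.0, -0.0, -1.0]]
wrist_force: [0.6, 0.6, -4.1]
gripper_width: 0.0232
finger_force: 60.0
```

Request:
apply_moves(
  plan=[
    {"linear": [0, 0, 0], "rotation": [0, 0, 0], "jaw": 1},
    {"linear": [0, 0, 0], "rotation": [0, 0, 0], "jaw": 1},
    {"linear": [0, 0, 0], "rotation": [0, 0, 0], "jaw": 1},
    {"linear": [0, 0, 0], "rotation": [0, 0, 0], "jaw": 1},
    {"linear": [0, 0, 0], "rotation": [0, 0, 0], "jaw": 1},
  ],
)

```text
time_s: 4.85
ee_pos: [0.6165, -0.0874, 0.1523]
tcp_rot: [[-0.397, 0.918, -0.0], [0.918, 0.397, 0.0], [0.0, 0.0, -1.0]]
wrist_force: [0.4, 0.1, -2.5]
gripper_width: 0.0232
finger_force: 60.0
```

```bash
python3 go.py -.088 0 .085; python3 - <<'E'
from h import *
f=imaging.grab_frame("top"); cv2.imwrite("pics/t2.png",cv2.resize(f["img"][90:320,150:370,::-1],None,fx=2.5,fy=2.5))
print(imaging.pinpoint("top","scraper")[:1])
X=cloud(f); a=np.radians(-156.72)
for c in("top","side"):
    f=imaging.grab_frame(c) if c=="side" else f
    X=cloud(f).reshape(-1,3)[f["depth"].ravel()>0]; u=np.array([np.cos(a),np.sin(a)]);v=np.array([-u[1],u[0]])
    q=(X[:,:2]-[.5375,-.1222])@np.stack([u,v],1); m=(abs(q[:,0]+.088)<.06)&(abs(q[:,1])<.09)
    for lo,hi in((.092,.128),(.17,.195)):
        p=q[m&(X[:,2]>lo)&(X[:,2]<hi)]
        if len(p): print(c,lo,len(p),p.min(0),p.max(0))
E
```

```text
t 4.85 [ 0.6165 -0.0874  0.1523] plate xy -0.08635334657667212 -0.0007052854541918709 F [ 0.4435  0.1206 -2.5136] w 0.02324057556362787 yaw 23.418576678363884
lin [-0.0009  0.0021  0.0841] rot [ 0.     -0.0001  0.0015]
[]
top 0.092 110 [-0.10016663 -0.06873787] [-0.06965876 -0.03293763]
top 0.17 40 [-0.08824885 -0.05684573] [-0.07537826 -0.04149748]
side 0.092 220 [-0.10162718 -0.06917155] [-0.06769357  0.06318883]
side 0.17 380 [-0.11105161 -0.05772577] [-0.05963656  0.04883573]
```

View pics/t2.png

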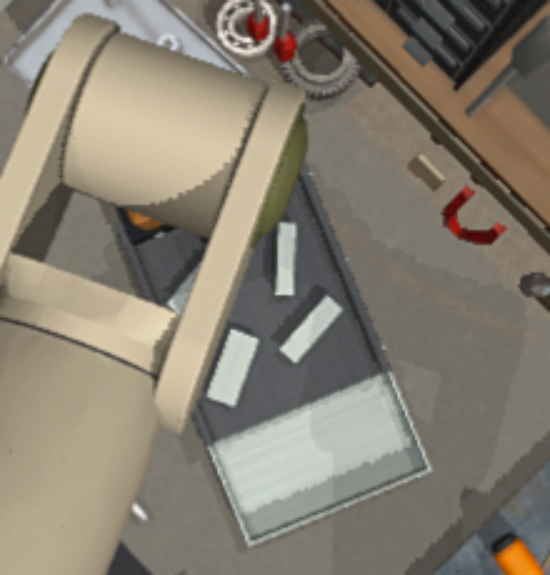

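The top view shows the foot's visible corner at (145,230), inside the plate's left edge and behind all the bars. The nearest bars are at (185,290) and (286,258). The depth data gives the foot as y −69 to +65 mm, so I'll shift 2 mm and descend.

Request:
apply_moves(
  plan=[
    {"linear": [-0.003, 0.002, 0.02], "rotation": [0, 0, 0], "jaw": 1},
    {"linear": [-0.003, 0.002, 0.04], "rotation": [0, 0, 0], "jaw": 1},
    {"linear": [-0.003, 0.002, 0.06], "rotation": [0, 0, 0], "jaw": 1},
    {"linear": [-0.003, 0.002, 0.08], "rotation": [0, 0, 0], "jaw": 1},
    {"linear": [-0.003, 0.002, 0.087], "rotation": [0, 0, 0], "jaw": 1},
  ],
)

```text
time_s: 5.42
ee_pos: [0.6181, -0.0896, 0.0803]
tcp_rot: [[-0.396, 0.918, -0.003], [0.918, 0.396, 0.001], [0.002, -0.003, -1.0]]
wrist_force: [-0.6, 1.3, -3.8]
gripper_width: 0.0235
finger_force: 60.1
```

Request:
apply_moves(
  plan=[
    {"linear": [0, 0, 0], "rotation": [0, 0, 0], "jaw": 1},
    {"linear": [0, 0, 0.002], "rotation": [0, 0, 0], "jaw": 1},
    {"linear": [0, 0, 0.004], "rotation": [0, 0, 0], "jaw": 1},
    {"linear": [0, 0, 0.005], "rotation": [0, 0, 0], "jaw": 1},
    {"linear": [0, 0, 0.005], "rotation": [0, 0, 0], "jaw": 1},
  ],
)

```text
time_s: 5.83
ee_pos: [0.6192, -0.0903, 0.079]
tcp_rot: [[-0.395, 0.918, 0.001], [0.918, 0.395, -0.0], [-0.001, 0.001, -1.0]]
wrist_force: [0.8, 0.1, -2.7]
gripper_width: 0.0236
finger_force: 60.0
```

```bash
python3 go.py -.088 0 .078
```

```text
t 5.8333 [ 0.6192 -0.0903  0.079 ] plate xy -0.08765313600039479 0.002950613900198673 F [ 0.7646  0.0642 -2.6584] w 0.02355462232447908 yaw 23.295445594821807
lin [0.0037 0.0004 0.0013] rot [0.0004 0.0004 0.0002]
```

Request:
apply_moves(
  plan=[
    {"linear": [0, 0, 0.001], "rotation": [0, 0, 0], "jaw": 1},
    {"linear": [0, 0, 0.001], "rotation": [0, 0, 0], "jaw": 1},
    {"linear": [0, 0, 0.002], "rotation": [0, 0, 0], "jaw": 1},
    {"linear": [0, 0, 0.002], "rotation": [0, 0, 0], "jaw": 1},
    {"linear": [0, 0, 0.002], "rotation": [0, 0, 0], "jaw": 1},
  ],
)

```text
time_s: 6.25
ee_pos: [0.6192, -0.0902, 0.0788]
tcp_rot: [[-0.396, 0.918, 0.002], [0.918, 0.396, -0.001], [-0.001, 0.001, -1.0]]
wrist_force: [-4.9, 2.8, 10.5]
gripper_width: 0.0232
finger_force: 61.8
```

Request:
apply_moves(
  plan=[
    {"linear": [0, 0, 0.001], "rotation": [0, 0, 0], "jaw": 1},
    {"linear": [0, 0, 0.001], "rotation": [0, 0, 0], "jaw": 1},
    {"linear": [0, 0, 0.001], "rotation": [0, 0, 0], "jaw": 1},
    {"linear": [0, 0, 0.001], "rotation": [0, 0, 0], "jaw": 1},
    {"linear": [0, 0, 0.001], "rotation": [0, 0, 0], "jaw": 1},
  ],
)

```text
time_s: 6.67
ee_pos: [0.6192, -0.0902, 0.0788]
tcp_rot: [[-0.396, 0.918, 0.002], [0.918, 0.396, -0.001], [-0.002, 0.001, -1.0]]
wrist_force: [-7.0, 1.8, 16.0]
gripper_width: 0.0235
finger_force: 62.6
```

Contact: the vertical force is 16 N and the TCP has stopped at 0.0788. I'll ease the pressure a little and wipe along −tool y.

Request:
apply_moves(
  plan=[
    {"linear": [0, -0.008, -0.001], "rotation": [0, 0, 0], "jaw": 1},
    {"linear": [0, -0.02, -0.001], "rotation": [0, 0, 0], "jaw": 1},
    {"linear": [0, -0.032, -0.001], "rotation": [0, 0, 0], "jaw": 1},
    {"linear": [0, -0.044, -0.001], "rotation": [0, 0, 0], "jaw": 1},
    {"linear": [0, -0.056, -0.001], "rotation": [0, 0, 0], "jaw": 1},
  ],
)

```text
time_s: 7.08
ee_pos: [0.5799, -0.1083, 0.0788]
tcp_rot: [[-0.395, 0.919, 0.007], [0.919, 0.395, -0.001], [-0.004, 0.006, -1.0]]
wrist_force: [3.8, -0.8, 3.2]
gripper_width: 0.0235
finger_force: 63.0
```

```bash
python3 go.py .1 0 .078
```

```text
t 7.0833 [ 0.5799 -0.1083  0.0788] plate xy -0.04439183643787673 0.003990515683730493 F [ 3.8373 -0.8202  3.2363] w 0.023545043342119546 yaw 23.27562922539008
lin [ 0.005  -0.1805 -0.0002] rot [ 0.0041  0.0026 -0.0001]
```

Request:
apply_moves(
  plan=[
    {"linear": [0.001, -0.012, 0.0005], "rotation": [0, 0, 0], "jaw": 1},
    {"linear": [0.002, -0.024, 0.0005], "rotation": [0, 0, 0], "jaw": 1},
    {"linear": [0.002, -0.036, 0.0005], "rotation": [0, 0, 0], "jaw": 1},
    {"linear": [0.002, -0.048, 0.0005], "rotation": [0, 0, 0], "jaw": 1},
    {"linear": [0.002, -0.06, 0.0005], "rotation": [0, 0, 0], "jaw": 1},
  ],
)

```text
time_s: 7.5
ee_pos: [0.5358, -0.1261, 0.0788]
tcp_rot: [[-0.395, 0.919, 0.009], [0.919, 0.395, -0.002], [-0.005, 0.008, -1.0]]
wrist_force: [6.3, 1.7, 10.0]
gripper_width: 0.0233
finger_force: 64.0
```

Request:
apply_moves(
  plan=[
    {"linear": [0, -0.01, 0], "rotation": [0, 0, 0], "jaw": 1},
    {"linear": [0, -0.02, 0], "rotation": [0, 0, 0], "jaw": 1},
    {"linear": [0, -0.03, 0], "rotation": [0, 0, 0], "jaw": 1},
    {"linear": [0, -0.04, 0], "rotation": [0, 0, 0], "jaw": 1},
    {"linear": [0, -0.05, 0], "rotation": [0, 0, 0], "jaw": 1},
  ],
)

```text
time_s: 7.92
ee_pos: [0.4995, -0.142, 0.0789]
tcp_rot: [[-0.394, 0.919, 0.01], [0.919, 0.394, -0.002], [-0.006, 0.008, -1.0]]
wrist_force: [15.5, 8.8, 6.2]
gripper_width: 0.0233
finger_force: 62.4
```

```bash
python3 go.py .1 0 .078; python3 - <<'E'
from h import *
f=imaging.grab_frame("side"); cv2.imwrite("pics/s3.png",cv2.resize(f["img"][150:280,170:400,::-1],None,fx=3,fy=3))
E
```

```text
t 7.9167 [ 0.4995 -0.142   0.0789] plate xy 0.04273822720053868 0.0031801607884147103 F [15.4948  8.8265  6.1558] w 0.0232716885144736 yaw 23.227061913034518
lin [ 0.0039 -0.0716  0.0005] rot [ 0.0054  0.0038 -0.0006]
```

View pics/s3.png

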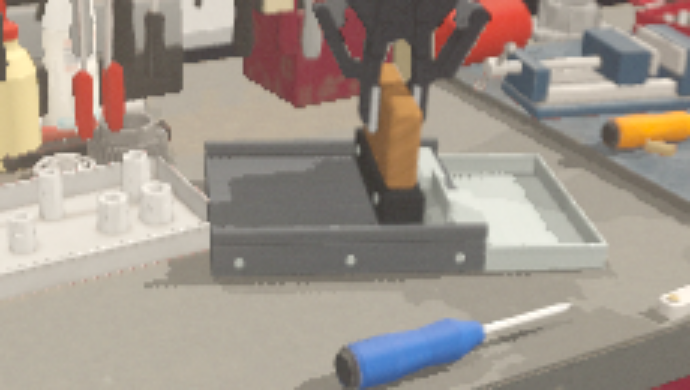

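The side view shows the foot (390,190) on the plate between the rails, with the bars pushed ahead of it near (435,190) by the tray. Push force is about 18 N. I'll continue more slowly.

Request:
apply_moves(
  plan=[
    {"linear": [0, -0.007, 0], "rotation": [0, 0, 0], "jaw": 1},
    {"linear": [0, -0.014, 0], "rotation": [0, 0, 0], "jaw": 1},
    {"linear": [0, -0.021, 0], "rotation": [0, 0, 0], "jaw": 1},
    {"linear": [0, -0.028, 0], "rotation": [0, 0, 0], "jaw": 1},
    {"linear": [0, -0.035, 0], "rotation": [0, 0, 0], "jaw": 1},
  ],
)

```text
time_s: 8.38
ee_pos: [0.4737, -0.1533, 0.0788]
tcp_rot: [[-0.394, 0.919, 0.01], [0.919, 0.394, -0.003], [-0.006, 0.008, -1.0]]
wrist_force: [7.6, 0.0, 9.2]
gripper_width: 0.0232
finger_force: 63.5
```

Request:
apply_moves(
  plan=[
    {"linear": [0, -0.007, 0], "rotation": [0, 0, 0], "jaw": 1},
    {"linear": [0, -0.014, 0], "rotation": [0, 0, 0], "jaw": 1},
    {"linear": [0, -0.021, 0], "rotation": [0, 0, 0], "jaw": 1},
    {"linear": [0, -0.028, 0], "rotation": [0, 0, 0], "jaw": 1},
    {"linear": [0, -0.035, 0], "rotation": [0, 0, 0], "jaw": 1},
  ],
)

```text
time_s: 8.8
ee_pos: [0.4478, -0.1645, 0.0787]
tcp_rot: [[-0.394, 0.919, 0.009], [0.919, 0.394, -0.003], [-0.006, 0.007, -1.0]]
wrist_force: [8.3, 3.5, 11.4]
gripper_width: 0.0232
finger_force: 63.8
```

```bash
python3 go.py .1 0 .078; python3 - <<'E'
from h import *
f=imaging.grab_frame("side"); cv2.imwrite("pics/s4.png",cv2.resize(f["img"][150:280,170:400,::-1],None,fx=3,fy=3))
E
```

```text
t 8.8 [ 0.4478 -0.1645  0.0787] plate xy 0.09909163707745561 0.003442350675896011 F [ 8.3021  3.5167 11.4229] w 0.023216277558822985 yaw 23.214118360145733
lin [ 0.0043 -0.0011  0.0009] rot [ 0.0046  0.0041 -0.0007]
```

View pics/s4.png

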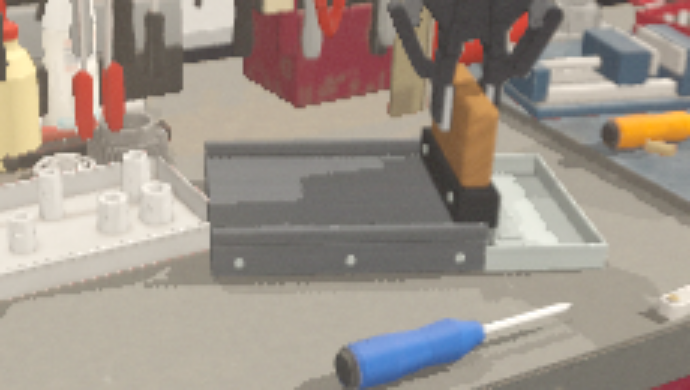

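The plate behind the foot is clear, and the foot (460,190) is at the open end with the bars falling into the tray. I'll push on a little to about x = 0.113 with less down pressure.

Request:
apply_moves(
  plan=[
    {"linear": [0, -0.006, -0.001], "rotation": [0, 0, 0], "jaw": 1},
    {"linear": [0, -0.012, -0.0015], "rotation": [0, 0, 0], "jaw": 1},
    {"linear": [0, -0.017, -0.002], "rotation": [0, 0, 0], "jaw": 1},
    {"linear": [0, -0.017, -0.002], "rotation": [0, 0, 0], "jaw": 1},
    {"linear": [0, -0.017, -0.002], "rotation": [0, 0, 0], "jaw": 1},
  ],
)

```text
time_s: 9.27
ee_pos: [0.4325, -0.1694, 0.0787]
tcp_rot: [[-0.395, 0.919, 0.001], [0.919, 0.395, -0.001], [-0.002, 0.0, -1.0]]
wrist_force: [0.4, 0.6, 9.0]
gripper_width: 0.0234
finger_force: 63.3
```

```bash
cat > bars.py <<'E'
from h import *
c0=np.array([.5375,-.1222]); a=np.radians(-156.72); u=np.array([np.cos(a),np.sin(a)]);v=np.array([-u[1],u[0]])
import sys
for c in sys.argv[1:]:
    f=imaging.grab_frame(c)
    for n in "end_flat end_square end_angle end_strip scraper".split():
        for r in imaging.pinpoint(c,n)[:2]:
            p=np.array(r["centre"]); print(c,n,"catch xy",np.round([(p[:2]-c0)@u-.144,(p[:2]-c0)@v],3),"z",round(p[2],3),round(r["confidence"],2))
    save(f,c+"_last.png")
E
python3 go.py .113 0 .079; python3 bars.py side top wrist
```

```text
t 9.2667 [ 0.4325 -0.1694  0.0787] plate xy 0.11508640594083225 0.0018489799895618434 F [0.3533 0.6133 9.0221] w 0.023378665646649432 yaw 23.281132848950094
lin [ 0.0023  0.0026 -0.0003] rot [0.0002 0.001  0.    ]
side end_flat catch xy [-0.015 -0.039] z 0.01 0.54
side end_angle catch xy [-0.012 -0.025] z 0.025 0.55
side scraper catch xy [-0.028 -0.   ] z 0.021 0.88
wrist end_square catch xy [ 0.003 -0.002] z 0.001 0.7
wrist end_angle catch xy [-0.01  -0.027] z 0.024 0.72
wrist scraper catch xy [-0.033 -0.001] z 0.027 0.86
```

View pics/wrist_last.png

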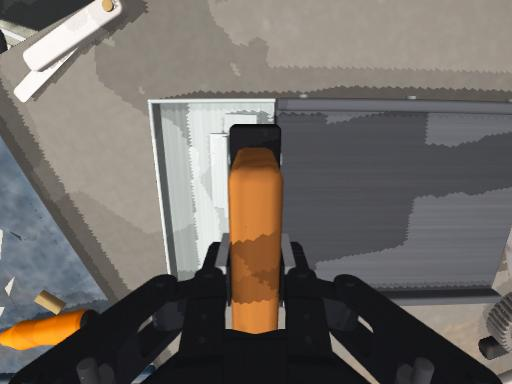

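The wrist view shows an empty plate (right half) and the bars in the tray just ahead of the foot near (220,150). I'll lift straight up and check the tray.

Request:
apply_moves(
  plan=[
    {"linear": [0, 0, -0.02], "rotation": [0, 0, 0], "jaw": 1},
    {"linear": [0, 0, -0.05], "rotation": [0, 0, 0], "jaw": 1},
    {"linear": [0, 0, -0.09], "rotation": [0, 0, 0], "jaw": 1},
    {"linear": [0, 0.04, -0.11], "rotation": [0, 0, 0], "jaw": 1},
    {"linear": [0, 0.08, -0.11], "rotation": [0, 0, 0], "jaw": 1},
  ],
)

```text
time_s: 10.58
ee_pos: [0.4918, -0.1443, 0.1693]
tcp_rot: [[-0.393, 0.919, 0.003], [0.919, 0.393, -0.003], [-0.004, 0.001, -1.0]]
wrist_force: [2.0, -0.3, -2.9]
gripper_width: 0.0232
finger_force: 62.1
```

Request:
apply_moves(
  plan=[
    {"linear": [0, 0.04, 0], "rotation": [0, 0, 0], "jaw": 1},
    {"linear": [0, 0.08, 0], "rotation": [0, 0, 0], "jaw": 1},
    {"linear": [0, 0.11, 0], "rotation": [0, 0, 0], "jaw": 1},
    {"linear": [0, 0.11, 0], "rotation": [0, 0, 0], "jaw": 1},
    {"linear": [0, 0.11, 0], "rotation": [0, 0, 0], "jaw": 1},
  ],
)

```text
time_s: 11.0
ee_pos: [0.5716, -0.1082, 0.1645]
tcp_rot: [[-0.397, 0.918, -0.004], [0.918, 0.397, 0.001], [0.002, -0.004, -1.0]]
wrist_force: [-0.9, -0.2, -3.4]
gripper_width: 0.0233
finger_force: 61.8
```

```bash
python3 bars.py side top wrist; python3 go.py -.088 0 .16; python3 -c "
import cv2
a=cv2.imread('pics/wrist_last.png');b=cv2.imread('pics/top_last.png')[90:320,150:370]
cv2.imwrite('pics/c5.png',cv2.hconcat([cv2.resize(a,(420,315)),cv2.resize(b,(301,315))]))"
```

```text
side end_flat catch xy [-0.015 -0.037] z 0.007 0.59
side end_square catch xy [-0.018  0.038] z 0.02 0.56
side end_angle catch xy [-0.014 -0.028] z 0.021 0.67
side end_strip catch xy [-0.037  0.033] z 0.01 0.6
side scraper catch xy [-0.178 -0.002] z 0.109 0.7
side scraper catch xy [-0.019  0.035] z 0.019 0.27
top end_flat catch xy [-0.017 -0.04 ] z 0.009 0.65
top end_flat catch xy [-0.146  0.001] z -0.0 0.41
top end_square catch xy [-0.02   0.038] z 0.02 0.62
top end_angle catch xy [-0.017 -0.027] z 0.022 0.72
top end_strip catch xy [-0.044  0.04 ] z 0.008 0.69
wrist end_flat catch xy [-0.019 -0.038] z 0.01 0.73
wrist end_flat catch xy [-0.014 -0.025] z 0.022 0.69
wrist end_square catch xy [-0.017  0.041] z 0.017 0.68
wrist end_angle catch xy [-0.015 -0.026] z 0.023 0.62
wrist end_strip catch xy [-0.037  0.04 ] z 0.01 0.79
wrist end_strip catch xy [-0.021  0.041] z 0.017 0.54
wrist scraper catch xy [-0.185  0.002] z 0.114 0.71
wrist scraper catch xy [-0.362  0.084] z -0.002 0.34
t 11.9 [ 0.5721 -0.1087  0.1661] plate xy -0.0371067447536305 0.0012598379447610443 F [ 1.219  -0.5755 -2.5227] w 0.023219588179272155 yaw 23.29225243024069
lin [0.0016 0.0636 0.0076] rot [-0.     -0.      0.0001]
```

View pics/c5.png

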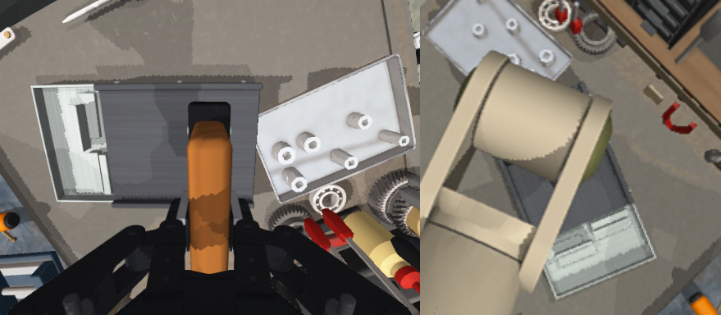

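All four bars are in the tray: the wrist view shows them at about (90,140), and all three cameras put them within limits. The plate is empty. I'll return the scraper to its old free spot on the bench.

Request:
apply_moves(
  plan=[
    {"linear": [0.03, 0.018, 0], "rotation": [0, 0, 0], "jaw": 1},
    {"linear": [0.06, 0.036, 0], "rotation": [0, 0, 0], "jaw": 1},
    {"linear": [0.09, 0.054, 0], "rotation": [0, 0, 0], "jaw": 1},
    {"linear": [0.12, 0.072, 0], "rotation": [0, 0, 0], "jaw": 1},
    {"linear": [0.15, 0.09, 0], "rotation": [0, 0, 0], "jaw": 1},
  ],
)

```text
time_s: 12.32
ee_pos: [0.5908, 0.0313, 0.1661]
tcp_rot: [[-0.395, 0.919, -0.0], [0.919, 0.395, -0.0], [-0.0, -0.0, -1.0]]
wrist_force: [0.5, -0.5, -2.6]
gripper_width: 0.0236
finger_force: 61.9
```

Request:
apply_moves(
  plan=[
    {"linear": [0.023, 0.014, 0], "rotation": [0, 0, -0.078], "jaw": 1},
    {"linear": [0.046, 0.028, 0], "rotation": [0, 0, -0.156], "jaw": 1},
    {"linear": [0.069, 0.042, 0], "rotation": [0, 0, -0.234], "jaw": 1},
    {"linear": [0.092, 0.056, 0], "rotation": [0, 0, -0.312], "jaw": 1},
    {"linear": [0.115, 0.07, 0], "rotation": [0, 0, -0.39], "jaw": 1},
  ],
)

```text
time_s: 12.73
ee_pos: [0.6058, 0.1378, 0.1661]
tcp_rot: [[-0.855, 0.519, -0.0], [0.519, 0.855, -0.0], [0.0, -0.0, -1.0]]
wrist_force: [0.2, 1.0, -3.0]
gripper_width: 0.0234
finger_force: 61.9
```

Request:
apply_moves(
  plan=[
    {"linear": [0, 0, 0.03], "rotation": [0, 0, 0], "jaw": 1},
    {"linear": [0, 0, 0.06], "rotation": [0, 0, 0], "jaw": 1},
    {"linear": [0, 0, 0.09], "rotation": [0, 0, 0], "jaw": 1},
    {"linear": [0, 0, 0.115], "rotation": [0, 0, 0], "jaw": 1},
    {"linear": [0, 0, 0.125], "rotation": [0, 0, 0], "jaw": 1},
  ],
)

```text
time_s: 13.15
ee_pos: [0.6045, 0.1366, 0.0632]
tcp_rot: [[-0.852, 0.524, -0.005], [0.524, 0.852, -0.0], [0.004, -0.003, -1.0]]
wrist_force: [-0.9, -0.2, -3.1]
gripper_width: 0.0232
finger_force: 61.7
```

```bash
python3 go.py -.088 0 .054
```

```text
t 13.15 [0.6045 0.1366 0.0632] plate xy -0.16385742649756288 -0.21127671779682186 F [-0.8845 -0.1942 -3.0865] w 0.023152288965417992 yaw 58.39713630226145
lin [-0.1615 -0.2295  0.0114] rot [-0.0024 -0.0019  0.3902]
```

Commanded z is about 0.064, and contact should come at about 0.0537.

Request:
apply_moves(
  plan=[
    {"linear": [0, 0, 0.004], "rotation": [0, 0, 0], "jaw": 1},
    {"linear": [0, 0, 0.008], "rotation": [0, 0, 0], "jaw": 1},
    {"linear": [0, 0, 0.011], "rotation": [0, 0, 0], "jaw": 1},
    {"linear": [0, 0, 0.0125], "rotation": [0, 0, 0], "jaw": 1},
    {"linear": [0, 0, 0.013], "rotation": [0, 0, 0], "jaw": 1},
  ],
)

```text
time_s: 13.57
ee_pos: [0.6061, 0.1366, 0.0564]
tcp_rot: [[-0.852, 0.524, 0.001], [0.524, 0.852, 0.0], [-0.001, 0.001, -1.0]]
wrist_force: [-0.0, 0.1, -3.4]
gripper_width: 0.0232
finger_force: 61.7
```

Request:
apply_moves(
  plan=[
    {"linear": [0, 0, 0], "rotation": [0, 0, 0], "jaw": 1},
    {"linear": [0, 0, 0.0005], "rotation": [0, 0, 0], "jaw": 1},
    {"linear": [0, 0, 0.001], "rotation": [0, 0, 0], "jaw": 1},
    {"linear": [0, 0, 0.001], "rotation": [0, 0, 0], "jaw": 1},
    {"linear": [0, 0, 0.001], "rotation": [0, 0, 0], "jaw": 1},
  ],
)

```text
time_s: 13.98
ee_pos: [0.6058, 0.1366, 0.055]
tcp_rot: [[-0.852, 0.524, 0.0], [0.524, 0.852, -0.0], [-0.0, 0.0, -1.0]]
wrist_force: [0.2, 0.2, -2.7]
gripper_width: 0.0235
finger_force: 61.7
```

Request:
apply_moves(
  plan=[
    {"linear": [0, 0, 0.001], "rotation": [0, 0, 0], "jaw": 1},
    {"linear": [0, 0, 0.002], "rotation": [0, 0, 0], "jaw": 1},
    {"linear": [0, 0, 0.002], "rotation": [0, 0, 0], "jaw": 1},
    {"linear": [0, 0, 0.002], "rotation": [0, 0, 0], "jaw": 1},
    {"linear": [0, 0, 0.002], "rotation": [0, 0, 0], "jaw": 1},
  ],
)

```text
time_s: 14.4
ee_pos: [0.6058, 0.1367, 0.0538]
tcp_rot: [[-0.852, 0.524, 0.0], [0.524, 0.852, 0.0], [-0.0, 0.0, -1.0]]
wrist_force: [-2.8, 0.8, 5.6]
gripper_width: 0.0231
finger_force: 62.6
```

Contact on the bench at the same height as at the start. I'll release gently and rise.

Request:
apply_moves(
  plan=[
    {"linear": [0, 0, 0], "rotation": [0, 0, 0], "jaw": 0.3},
    {"linear": [0, 0, 0], "rotation": [0, 0, 0], "jaw": 0},
    {"linear": [0, 0, 0], "rotation": [0, 0, 0], "jaw": -0.5},
    {"linear": [0, 0, 0], "rotation": [0, 0, 0], "jaw": -1},
    {"linear": [0, 0, 0], "rotation": [0, 0, 0], "jaw": -1},
  ],
)

```text
time_s: 14.82
ee_pos: [0.6059, 0.1366, 0.0532]
tcp_rot: [[-0.852, 0.524, -0.0], [0.524, 0.852, 0.0], [0.0, -0.0, -1.0]]
wrist_force: [0.5, -0.6, 0.6]
gripper_width: 0.0765
finger_force: 0.0
```

Request:
apply_moves(
  plan=[
    {"linear": [0, 0, 0], "rotation": [0, 0, 0], "jaw": -1},
    {"linear": [0, 0, 0], "rotation": [0, 0, 0], "jaw": -1},
    {"linear": [0, 0, 0], "rotation": [0, 0, 0], "jaw": -1},
    {"linear": [0, 0, -0.01], "rotation": [0, 0, 0], "jaw": -1},
    {"linear": [0, 0, -0.03], "rotation": [0, 0, 0], "jaw": -1},
  ],
)

```text
time_s: 15.23
ee_pos: [0.6049, 0.1366, 0.0764]
tcp_rot: [[-0.852, 0.524, -0.004], [0.524, 0.852, -0.0], [0.003, -0.002, -1.0]]
wrist_force: [0.9, 0.3, -0.1]
gripper_width: 0.0853
finger_force: 0.0
```

Request:
apply_moves(
  plan=[
    {"linear": [0, 0, -0.04], "rotation": [0, 0, 0], "jaw": -1},
    {"linear": [0, 0, -0.08], "rotation": [0, 0, 0], "jaw": -1},
    {"linear": [0, 0, -0.12], "rotation": [0, 0, 0], "jaw": -1},
    {"linear": [0, 0, -0.15], "rotation": [0, 0, 0], "jaw": -1},
    {"linear": [0, 0, -0.15], "rotation": [0, 0, 0], "jaw": -1},
  ],
)

```text
time_s: 15.65
ee_pos: [0.6075, 0.1368, 0.2038]
tcp_rot: [[-0.852, 0.524, 0.01], [0.524, 0.852, 0.0], [-0.009, 0.006, -1.0]]
wrist_force: [0.8, -0.1, 1.3]
gripper_width: 0.0851
finger_force: 0.0
```

```bash
python3 bars.py side wrist; python3 -c "
import cv2
a=cv2.imread('pics/side_last.png')[140:310,130:410]
cv2.imwrite('pics/c6.png',cv2.resize(a,None,fx=2.5,fy=2.5))"
```

```text
side end_flat catch xy [-0.309  0.128] z -0.001 0.7
side end_square catch xy [-0.017  0.035] z 0.017 0.55
side end_angle catch xy [-0.016 -0.028] z 0.022 0.46
side end_angle catch xy [-0.089 -0.185] z 0.002 0.43
side end_strip catch xy [-0.039  0.035] z 0.01 0.47
side scraper catch xy [-0.31  -0.212] z -0.002 0.89
side scraper catch xy [ 0.003 -0.   ] z 0.005 0.23
wrist end_angle catch xy [-0.313 -0.212] z 0.004 0.56
wrist end_strip catch xy [-0.361  0.083] z -0.001 0.65
wrist scraper catch xy [-0.315 -0.213] z 0.004 0.67
wrist scraper catch xy [-0.142  0.002] z 0.025 0.61
```

View pics/c6.png

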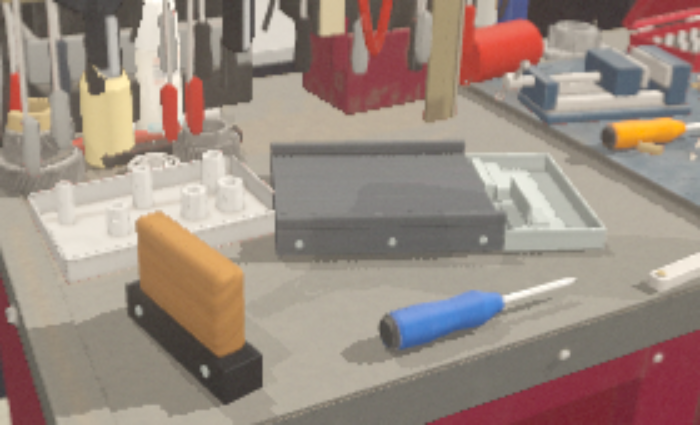

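The scraper stands upright and free at (195,300). The plate is empty, the bars lie in the tray at (515,190), and the screwdriver hasn't moved.

```bash
python3 -c "
from workcell import order; print(order.hand_in())"
```

```text
the job is handed in; nothing more can be done
None
```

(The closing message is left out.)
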